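# Rack the cuvette strips by length for the next sizing run

## Robot

A 6-joint arm with a two-finger parallel gripper is mounted at the origin on a cart in front of the work surface, level with it; the furniture and walls round the work are solid. World frame = base frame: x ahead of the robot, y to its left, z up, the work surface at z = 0. Lengths are in mm, angles in rad, forces in N, time in s.
With the tool pointing down it reaches from about 275 to 1000 mm from the base axis. Payload 8.4 kg.
Tool frame: the origin (TCP) lies at the very end of the fingers, on their centre line; the grasp point (between the pads) lies 19 mm behind it; z points along the fingers, y is the line along which they close (so a half turn about z gives the same grasp; the last joint's range is limited). The gripper opens to 85 mm and grips with 20 to 120 N. Pads are 22 mm wide; open, the fingers measure 114 mm over their backs; the gripper's body (76 mm by 85 mm) begins 54 mm behind the grasp point. The pads swing forward as they close: fully open they stand 13 mm farther back than shut.
Start: joints at [-1.23, 0.353, 1.633, -0, 1.155, -0.002], TCP at [210.077, -588.639, 231.281] pointing down, gripper open.
Joint ranges: [-2.63, 2.63], [-0.92, 2.1], [0.06, 2.66], [-1.3, 4.44], [0, 2.69], [-3.02, 3.02]. Speed limits (rad/s): [2.22, 2.22, 2.79, 3.14, 3.14, 3.14].

## Interface

Orientations are given as [roll, pitch, yaw] about the fixed x, y, z axes, in that order (R = Rz(yaw) Ry(pitch) Rx(roll)).
In Python, from rig import sensors, grab_frame, camera_params, order gives the robot as it stands. The module is installed in compiled form; this text tells all that it offers.
- The arm moves only by the tool move_arm, never from a script. Its argument "motion" is a list of rows, each a list of 7 numbers: the turn, a rotation vector about the tool's x, y, z in normalised numbers (1 is pi rad), then the shift along the tool's x, y, z in fractions of the full range, 1 being 0.75 m, then the finger opening in m, from 0 to 0.0854. A call has 1 to 8 rows; each row is the pose to reach, as a shift and turn from the pose commanded when the call began, along the tool's axes at that moment; what a row does not reach only later rows make up. A row lasts 1/8 s, in which the tool goes at most 62.5 mm and 10.7 degrees, less where a joint would pass 70% of its speed; a pose out of reach is approached as far as the arm can. A call with a gripper value outside its range is refused whole. The fingers move at their own pace and stop on an object; "grip_force" is the grip in N (left out, the last holds). Time passes only in rows, so rows that repeat a pose let the fingers close. It gives the time, the measured TCP pose, the force, the opening and the grip force at its end, in the units of the state.
- sensors.sense(): the state, without advancing time (a new reading comes with each control period).
- grab_frame(name): name is "scene" or "top" or "wrist"; returns (picture, depth): 384x512x3 uint8, red, green, blue; 384x512 float32, mm along the optical axis (not along the pixel's ray), 0 where there is no reading.
- camera_params(name): a dict with "camera_matrix" (3x3 intrinsics, pixels), "world_from_camera" (4x4, takes a point from camera to world coordinates). Camera axes: x right, y down, z forward; pixel columns grow to the right and rows downward; lengths in mm; the calibration is good to about 2 mm. The wrist camera is an equidistant fisheye: a pixel r from the principal point sees the ray r / f radians off the axis. A picture is of the moment at which its call begins: read the wrist's pose just before it. camera_params takes no time and is no camera call; for the wrist camera it gives the pose at the moment of the call.
- order.sign_off(): hands the job in; it is judged then, once.
The state is a dict: "clock": time; "qpos": joint angles; "qvel": joint speeds; "joint_efforts": joint torques, N m; "eef_pos": TCP position; "tcp_rot": TCP orientation; "contact_force": force on the tool from outside, world axes, zero at the start; "wrist_torque": the same for the moment, N m; "opening": opening from 0.0 (shut) to 1.0 (fully open); "grasp_force": force on a finger pad.
Only numpy, scipy, OpenCV 4.12 (cv2) and the standard library are available. Lean on these libraries where they do the work, as an engineer would, in place of code of your own. Each camera call takes 0.05 s, during which the arm holds its last target. There are 200 camera calls.

## Task

Get the rack of cuvette strips ready for the next sizing run: stand each strip of two, three, four or five cells upright and fully down in the one slot of the blue-and-aluminium rack that is cut to its length (the white dots beside a slot show its number of cells). The single cuvette and the six-cell strip have no slot in this rack, so leave them standing where they are.

Things in the scene. Friction and masses are not known exactly. Their poses are not given: they have to be found in the camera images.
- strip_2: Loose two-cell cuvette strip of clear polystyrene, standing upright on the bench: 2 square cells moulded side by side, 13 mm thick (its x), 26 mm long (its y), 45 mm tall (z up). Origin at the centre of its underside. Grip it across its 13 mm thickness, in its upper half (the lower 16 mm goes into the slot).
- strip_3: Loose three-cell cuvette strip of clear polystyrene, standing upright on the bench: 3 square cells moulded side by side, 13 mm thick (its x), 38 mm long (its y), 45 mm tall (z up). Origin at the centre of its underside. Grip it across its 13 mm thickness, in its upper half (the lower 16 mm goes into the slot).
- strip_4: Loose four-cell cuvette strip of clear polystyrene, standing upright on the bench: 4 square cells moulded side by side, 13 mm thick (its x), 51 mm long (its y), 45 mm tall (z up). Origin at the centre of its underside. Grip it across its 13 mm thickness, in its upper half (the lower 16 mm goes into the slot).
- strip_5: Loose five-cell cuvette strip of clear polystyrene, standing upright (not the one far to the right of the big instrument's front, out of reach): 5 square cells moulded side by side, 13 mm thick (its x), 64 mm long (its y), 45 mm tall (z up). Origin at the centre of its underside. Grip it across its 13 mm thickness, in its upper half (the lower 16 mm goes into the slot).
- slot_2: Fixed blue rack block with the two-cell slot, 48 (x) x 94 (y) x 19 mm high, 2 white dots on its rim. Origin: centre of its underside, 3 mm above the bench. Slot centred over it, long side along y, black floor 3 mm and rim 19 mm above the origin; 20 x 34 mm in its lower half, sloping open to 30 x 44 mm at the rim. The four blocks stand side by side, 50 mm apart, in any order.
- slot_3: Fixed blue rack block with the three-cell slot, 48 (x) x 94 (y) x 19 mm high, 3 white dots on its rim. Origin: centre of its underside, 3 mm above the bench. Slot centred over it, long side along y, black floor 3 mm and rim 19 mm above the origin; 20 x 46 mm in its lower half, sloping open to 30 x 56 mm at the rim. The four blocks stand side by side, 50 mm apart, in any order.
- slot_4: Fixed blue rack block with the four-cell slot, 48 (x) x 94 (y) x 19 mm high, 4 white dots on its rim. Origin: centre of its underside, 3 mm above the bench. Slot centred over it, long side along y, black floor 3 mm and rim 19 mm above the origin; 20 x 59 mm in its lower half, sloping open to 30 x 69 mm at the rim. The four blocks stand side by side, 50 mm apart, in any order.
- slot_5: Fixed blue rack block with the five-cell slot, 48 (x) x 94 (y) x 19 mm high, 5 white dots on its rim. Origin: centre of its underside, 3 mm above the bench. Slot centred over it, long side along y, black floor 3 mm and rim 19 mm above the origin; 20 x 72 mm in its lower half, sloping open to 30 x 82 mm at the rim. The four blocks stand side by side, 50 mm apart, in any order.
- strip_6: Look-alike, no slot in this rack: loose six-cell cuvette strip, 13 mm thick (x), 77 mm long (y), 45 mm tall, standing upright. Origin at the centre of its underside.
- single: Look-alike, no slot in this rack: loose single cuvette, one cell, 13 x 13 mm, 45 mm tall, standing upright. Origin at the centre of its underside.
Mind the look-alikes: they are no part of the job. What is shaped like the strip_6 but green is not meant.

How it is judged:
By the outcome, as a careful person would: the job done as asked, in the order asked, and still so for the second after the job is handed in, with the robot touching nothing.
It also fails if it takes over 93 s, if anything falls off the work surface, if the arm or the gripper's body presses on something with over 40 N, if the wrist force passes 120 N, or if a joint passes its speed limit or range.

## Working session

There is one attempt and no reset: what is moved stays moved. The work goes in short steps, Python scripts to look and compute and a tool call to move; the robot and the scene stay as the last step left them, time stands still between calls to the robot, and variables do not carry over. Pictures are saved under pics/ and viewed, at most 14 in all, crops included, and the job is handed in when it is done.

Besides the shell and the picture viewer there is one more tool, called as a command line: name --pt "numbers of a row" for each row, then --argument value for the rest. move_arm: Moves the arm, as the interface text tells. Its arguments: {"type":"object","properties":{"motion":{"type":"array","items":{"type":"array","items":{"type":"number"}}},"grip_force":{"type":"number"}},"required":["motion"]}

```bash
mkdir -p pics; python3 - <<'E'
from rig import *
import cv2,numpy as np
for n in("scene","top"):
    p,d=grab_frame(n);np.savez(n,p=p,d=d,K=camera_params(n)["camera_matrix"],T=camera_params(n)["world_from_camera"])
    cv2.imwrite(f"pics/{n}1.png",cv2.resize(p[:,:,::-1],(800,600),interpolation=cv2.INTER_CUBIC))
    print(n,camera_params(n))
print(sensors.sense())
E
```

```text
scene {'camera_matrix': array([[404.71722929,   0.        , 260.5331347 ],
       [  0.        , 404.71722929, 194.58715338],
       [  0.        ,   0.        ,   1.        ]]), 'world_from_camera': array([[-7.24777233e-01, -2.55662931e-01,  6.39792488e-01,
        -3.36128525e+01],
       [-6.88915018e-01,  2.81989923e-01, -6.67740804e-01,
         6.87555935e+02],
       [-9.69846323e-03, -9.24725986e-01, -3.80509909e-01,
         3.97565361e+02],
       [ 0.00000000e+00,  0.00000000e+00,  0.00000000e+00,
         1.00000000e+00]])}
top {'camera_matrix': array([[358.25661798,   0.        , 256.6105009 ],
       [  0.        , 358.25661798, 194.86229016],
       [  0.        ,   0.        ,   1.        ]]), 'world_from_camera': array([[ 1.70138711e-01, -9.64819360e-01,  2.00440567e-01,
         3.89729466e+02],
       [-9.85398024e-01, -1.67940380e-01,  2.80493104e-02,
         4.76818370e+01],
       [ 6.59954725e-03, -2.02286012e-01, -9.79304251e-01,
         9.48557813e+02],
       [ 0.00000000e+00,  0.00000000e+00,  0.00000000e+00,
         1.00000000e+00]])}
{'clock': 0.1, 'qpos': array([-1.23040725e+00,  3.53582507e-01,  1.63410241e+00,  1.35864306e-05,
        1.15518394e+00, -2.38200231e-03]), 'qvel': array([ 0.00058696,  0.00036938, -0.0015601 ,  0.00082702, -0.00164293,
       -0.00097287]), 'joint_efforts': array([ 2.81304659e-03, -6.06355405e+01, -3.42820573e+01,  2.43670493e-04,
        3.82801911e-03,  1.91822920e-05]), 'eef_pos': array([ 209.92658632, -588.21470028,  230.61623968]), 'tcp_rot': array([-3.14031648e+00, -1.54626889e-05,  3.42765577e-01]), 'contact_force': array([-0.86092377,  0.05401506,  0.25770351]), 'wrist_torque': array([-0.04822165,  0.0178737 ,  0.00412303]), 'grasp_force': 0.0, 'opening': 1.0017443695827106}
```

View pics/scene1.png

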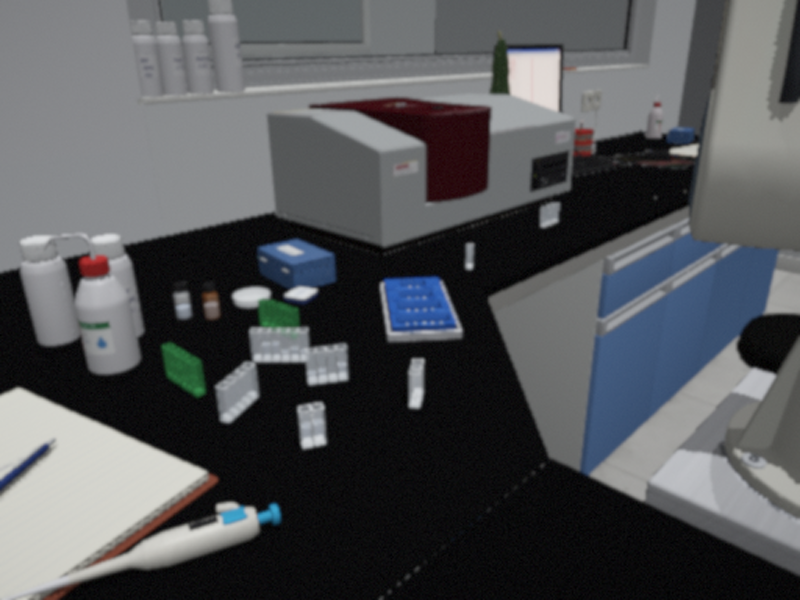

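View pics/top1.png

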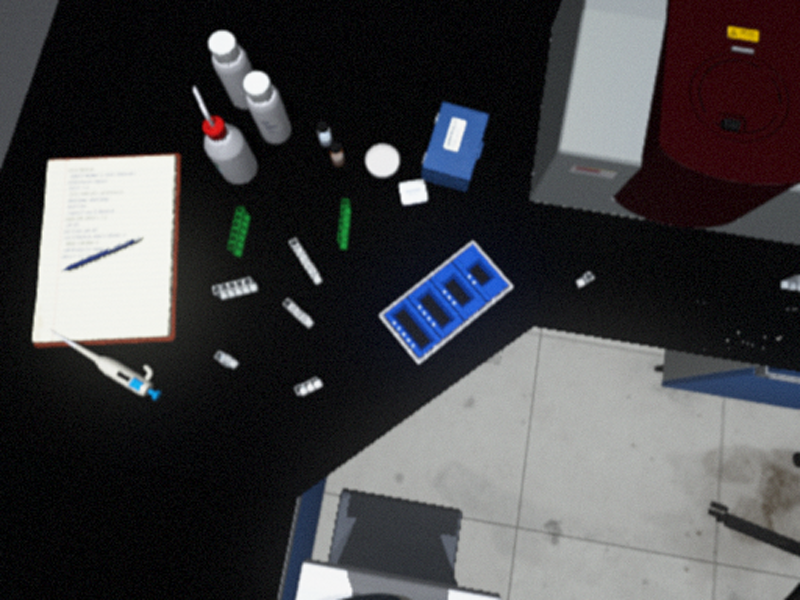

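The top view shows the rack at about (445,302), with slots 5, 4, 3, 2 running from lower left to upper right. White strips are at (305,260), (235,288), (297,312), (226,359) and (308,385), and the single is at (585,280). Next I'll measure them from depth.

```bash
cat > h.py <<'E'
import numpy as np,cv2
def pts(p,d,K,T):
    v,u=np.mgrid[:384,:512]; c=np.dstack([(u-K[0,2])/K[0,0]*d,(v-K[1,2])/K[1,1]*d,d])
    return c@T[:3,:3].T+T[:3,3]
E
python3 - <<'E'
from h import *
for n in("top","scene"):
    z=np.load(n+".npz");P=pts(**z);p=z["p"].astype(int)
    m=(P[...,2]>(33 if n=="top" else 5))&(P[...,2]<60)&(z["d"]>0)&(p.max(2)-p.min(2)<60)&(p.max(2)>60)
    m&=(P[...,0]>250)&(P[...,0]<900)&(np.abs(P[...,1])<500)
    k,l,s,c=cv2.connectedComponentsWithStats(m.astype(np.uint8),connectivity=8)
    for i in range(1,k):
        if s[i,4]<20:continue
        q=P[l==i];h=np.percentile(q[:,2],[50,95]).round(0)
        r=cv2.minAreaRect(q[:,:2].astype(np.float32))
        print(n,(c[i]*800/512).round(),s[i,4],h,np.round(r[0]),np.round(r[1]),round(r[2],1))
z=np.load("top.npz");P=pts(**z);p=z["p"].astype(int)
m=(p[...,2]-p[...,0]>60)&(P[...,2]>10)&(P[...,2]<35)&(P[...,2]>17)
k,l,s,c=cv2.connectedComponentsWithStats(m.astype(np.uint8))
i=1+np.argmax(s[1:,4])
q=P[l==i];print(s[i],np.median(q[:,2]),cv2.minAreaRect(q[:,:2].astype(np.float32)))
for r,cc in[(280,410),(302,431)]: pass
print([P[int(v*.64),int(u*.64)].round() for u,v in[(410,328),(434,309),(458,290),(481,272)]])
E
```

```text
top [274. 126.] 106 [47. 58.] [855. 352.] [24. 54.] 29.2
top [323. 133.] 30 [38. 48.] [859. 263.] [12. 21.] 21.7
top [453. 139.] 144 [51. 54.] [879.  34.] [28. 43.] 84.6
top [239. 166.] 116 [47. 58.] [769. 395.] [24. 62.] 40.1
top [337. 154.] 23 [39. 43.] [822. 231.] [ 8. 18.] 26.7
top [581. 206.] 147 [54. 59.] [ 793. -202.] [182.   4.] 89.5
top [232. 230.] 21 [41. 47.] [652. 378.] [37.  4.] 0.3
top [735. 231.] 64 [54. 59.] [ 794. -458.] [83.  3.] 89.8
top [304. 258.] 96 [43. 46.] [626. 249.] [77. 13.] 43.0
top [587. 276.] 24 [43. 47.] [ 676. -225.] [12. 13.] 37.2
top [232. 285.] 118 [41. 46.] [560. 357.] [14. 64.] 24.8
top [295. 309.] 62 [43. 47.] [536. 243.] [51. 13.] 55.5
top [223. 358.] 41 [42. 46.] [440. 343.] [26. 13.] 65.3
top [307. 385.] 53 [43. 46.] [419. 201.] [13. 38.] 36.4
scene [426. 227.] 520 [51. 59.] [ 838. -304.] [395. 108.] 87.6
scene [469. 254.] 62 [27. 45.] [ 677. -225.] [12. 19.] 37.2
scene [293. 251.] 66 [51. 52.] [877.  35.] [37. 46.] 83.0
scene [302. 275.] 712 [22. 46.] [818.  75.] [117. 115.] 41.7
scene [419. 323.] 357 [12. 15.] [602.   2.] [108. 216.] 49.0
scene [289. 337.] 1815 [27. 44.] [701. 215.] [ 94. 360.] 73.1
scene [182. 303.] 152 [25. 43.] [859. 266.] [23. 16.] 75.3
scene [211. 303.] 139 [26. 41.] [823. 238.] [23. 15.] 69.3
scene [114. 344.] 950 [33. 57.] [800. 377.] [ 60. 138.] 31.1
scene [182. 366.] 350 [31. 44.] [659. 374.] [80. 14.] 0.4
scene [416. 381.] 235 [32. 45.] [420. 201.] [13. 42.] 36.2
scene [236. 389.] 621 [30. 45.] [560. 357.] [15. 66.] 24.2
scene [311. 423.] 384 [29. 44.] [439. 344.] [25. 15.] 64.3
scene [154. 463.] 1230 [11. 12.] [554. 477.] [206.  45.] 0.0
scene [233. 525.] 539 [19. 26.] [383. 480.] [40. 48.] 89.8
[ 246  156   79   73 1738] 21.28241146117989 ((603.0240478515625, 0.849517822265625), (94.04329681396484, 198.3308563232422), 48.95285415649414)
[array([547.,  54.,   8.]), array([586.,  20.,   7.]), array([626., -17.,   8.]), array([664., -51.,   4.])]
```

```bash
cat > go.py <<'E'
import sys,numpy as np
from scipy.spatial.transform import Rotation as R
from rig import sensors
S={ 's2':(440,343.5,-24.9),'s3':(419.5,201,36.3),'s4':(536,243,-34.5),'s5':(560,357,24.5),
 'h2':(659.6,-48.4,-41.05),'h3':(621.9,-15.6,-41.05),'h4':(584.2,17.2,-41.05),'h5':(546.5,50.1,-41.05)}
def delta(name,z):
    x,y,t=S[name]; s=sensors.sense(); A=R.from_euler('xyz',s['tcp_rot'])
    B=R.from_euler('xyz',[np.pi,0,np.radians(t+90)])
    B2=R.from_euler('xyz',[np.pi,0,np.radians(t-90)])
    rv=(A.inv()*B).as_rotvec(); rv2=(A.inv()*B2).as_rotvec()
    sh=A.inv().apply(np.array([x,y,z])-s['eef_pos'])/1000
    print(name,z,'rot',rv.round(3),'alt',rv2.round(3),'shift',sh.round(4))
    print('t',s['clock'],'pos',s['eef_pos'].round(1),'rot',s['tcp_rot'].round(3),'q',s['qpos'].round(2),'op',round(s['opening']*85.4,1))
delta(sys.argv[1],float(sys.argv[2]))
E
python3 go.py s3 120
```

```text
s3 120.0 rot [-1.000e-03 -1.000e-03 -1.862e+00] alt [-1.00e-03  1.00e-03  1.28e+00] shift [ 0.4626 -0.6727  0.1115]
t 0.1 pos [ 209.9 -588.2  230.6] rot [-3.14  -0.     0.343] q [-1.23  0.35  1.63  0.    1.16 -0.  ] op 85.5
```

The manual's scale: shifts go in shares of 0.75 m and turns go in shares of pi rad. Converting my numbers, -0.6727 m / 0.75 = -0.8969, 0.4626 m / 0.75 = 0.6168, -1.862 rad / 3.1416 = -0.5927.

move_arm --pt "0 0 -0.5927 0.6168 -0.8969 0.1487 0.035" --pt "0 0 -0.5927 0.6168 -0.8969 0.1487 0.035" --pt "0 0 -0.5927 0.6168 -0.8969 0.1487 0.035" --pt "0 0 -0.5927 0.6168 -0.8969 0.1487 0.035" --pt "0 0 -0.5927 0.6168 -0.8969 0.1487 0.035" --pt "0 0 -0.5927 0.6168 -0.8969 0.1487 0.035" --pt "0 0 -0.5927 0.6168 -0.8969 0.1487 0.035" --pt "0 0 -0.5927 0.6168 -0.8969 0.1487 0.035" --grip_force 30

```text
clock: 1.1
eef_pos: [337.4, -108.1, 163.6]
tcp_rot: [3.141, 0.0, 1.848]
contact_force: [1.3, -0.4, -0.1]
opening: 0.407
grasp_force: 0.0
```

```bash
python3 go.py s3 120
```

```text
s3 120.0 rot [ 0.001  0.001 -0.356] alt [ 1.000e-03 -1.000e-03  2.786e+00] shift [0.2748 0.1636 0.0436]
t 1.1 pos [ 337.4 -108.1  163.6] rot [3.141 0.    1.848] q [-0.31  0.01  2.24  0.    0.89 -0.59] op 34.8
```

Scaled: 0.2748 m / 0.75 = 0.3664, 0.1636 m / 0.75 = 0.2181, -0.356 rad / 3.1416 = -0.1133.

move_arm --pt "0 0 -0.1133 0.3664 0.2181 0.0581 0.035" --pt "0 0 -0.1133 0.3664 0.2181 0.0581 0.035" --pt "0 0 -0.1133 0.3664 0.2181 0.0581 0.035" --pt "0 0 -0.1133 0.3664 0.2181 0.0581 0.035" --pt "0 0 -0.1133 0.3664 0.2181 0.0581 0.035" --pt "0 0 -0.1133 0.3664 0.2181 0.0581 0.035" --pt "0 0 -0.1133 0.3664 0.2181 0.0581 0.035" --pt "0 0 -0.1133 0.3664 0.2181 0.0581 0.035"

```text
clock: 2.1
eef_pos: [420.4, 197.5, 120.0]
tcp_rot: [-3.141, 0.0, 2.198]
contact_force: [0.5, -0.7, 0.2]
opening: 0.407
grasp_force: 0.0
```

```bash
python3 go.py s3 19; python3 - <<'E'
from rig import *
import cv2
p,d=grab_frame("wrist");cv2.imwrite("pics/w1.png",p[:,:,::-1])
E
```

```text
s3 19.0 rot [-0.001  0.    -0.006] alt [0.000e+00 2.000e-03 3.135e+00] shift [0.0034 0.0015 0.101 ]
t 2.1 pos [420.4 197.5 120. ] rot [-3.141  0.     2.198] q [ 0.44  0.26  2.07 -0.    0.82 -0.19] op 34.7
```

View pics/w1.png

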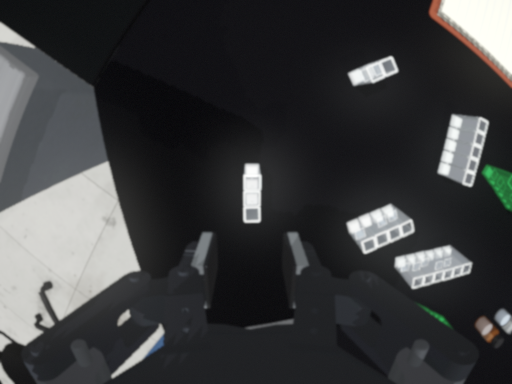

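The strip (252,193) lies centred between the fingers and parallel to them. I'll descend and close.

Scaled: 0.1 m / 0.75 = 0.1333, 0.085 m / 0.75 = 0.1133, -0.005 rad / 3.1416 = -0.0016.

move_arm --pt "0 0 -0.0016 0.0027 0.0013 0.04 0.035" --pt "0 0 -0.0016 0.0027 0.0013 0.08 0.035" --pt "0 0 -0.0016 0.0027 0.0013 0.1133 0.035" --pt "0 0 -0.0016 0.0027 0.0013 0.1333 0.035" --pt "0 0 -0.0016 0.0027 0.0013 0.1333 0.035" --pt "0 0 -0.0016 0.0027 0.0013 0.1333 0.005" --pt "0 0 -0.0016 0.0027 0.0013 0.1333 0.005" --pt "0 0 -0.0016 0.0027 0.0013 0.1333 0.005" --grip_force 30

```text
clock: 3.15
eef_pos: [421.3, 201.2, 20.8]
tcp_rot: [3.14, 0.0, 2.204]
contact_force: [0.9, -2.2, 6.6]
opening: 0.141
grasp_force: 34.2
```

```bash
python3 go.py h3 130
```

```text
h3 130.0 rot [ 2.00e-03 -1.00e-03  1.35e+00] alt [ 1.000e-03  2.000e-03 -1.792e+00] shift [-0.2936  0.0336 -0.109 ]
t 3.15 pos [421.3 201.2  20.8] rot [3.14  0.    2.204] q [ 0.44  0.44  2.12 -0.    0.58 -0.19] op 12.1
```

Scaled: -0.23 m / 0.75 = -0.3067, -0.109 m / 0.75 = -0.1453, 1 rad / 3.1416 = 0.3183.

move_arm --pt "0 0 0 0 0 -0.04 0.005" --pt "0 0 0 0 0 -0.0933 0.005" --pt "0 0 0.0477 -0.04 0.004 -0.1333 0.005" --pt "0 0 0.1019 -0.1 0.0107 -0.1453 0.005" --pt "0 0 0.156 -0.16 0.0173 -0.1453 0.005" --pt "0 0 0.2101 -0.22 0.024 -0.1453 0.005" --pt "0 0 0.2642 -0.2667 0.0307 -0.1453 0.005" --pt "0 0 0.3183 -0.3067 0.036 -0.1453 0.005"

```text
clock: 4.15
eef_pos: [579.3, 30.4, 129.3]
tcp_rot: [3.141, -0.0, 1.198]
contact_force: [-0.1, 0.1, -0.1]
opening: 0.136
grasp_force: 33.2
```

```bash
python3 go.py h3 130
```

```text
h3 130.0 rot [ 0.    -0.     0.343] alt [ 0.     0.    -2.798] shift [-0.0273  0.0564 -0.0007]
t 4.15 pos [579.3  30.4 129.3] rot [ 3.141 -0.     1.198] q [0.05 0.4  1.82 0.   0.92 0.42] op 11.6
```

Scaled: 0.0564 m / 0.75 = 0.0752, -0.0273 m / 0.75 = -0.0364, 0.343 rad / 3.1416 = 0.1092.

move_arm --pt "0 0 0.0477 -0.0213 0.044 0 0.005" --pt "0 0 0.0955 -0.032 0.0653 0 0.005" --pt "0 0 0.1092 -0.0364 0.0752 0 0.005" --pt "0 0 0.1092 -0.0364 0.0752 0 0.005" --pt "0 0 0.1092 -0.0364 0.0752 0 0.005"

```text
clock: 4.78
eef_pos: [620.7, -13.5, 129.0]
tcp_rot: [-3.141, 0.0, 0.863]
contact_force: [-0.1, 0.2, -0.2]
opening: 0.143
grasp_force: 33.2
```

```bash
python3 go.py h3 27; python3 - <<'E'
from rig import *
import cv2
p,d=grab_frame("wrist");cv2.imwrite("pics/w2.png",p[:,:,::-1])
E
```

```text
h3 27.0 rot [-0.001  0.     0.009] alt [-0.000e+00 -1.000e-03 -3.133e+00] shift [-0.0008  0.0023  0.102 ]
t 4.775 pos [620.7 -13.5 129. ] rot [-3.141  0.     0.863] q [-0.02  0.46  1.73  0.    0.96  0.68] op 12.2
```

View pics/w2.png

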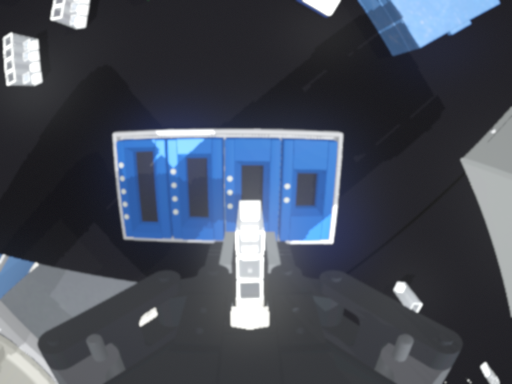

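The strip is gripped straight, above the three-dot slot (252,180). Lowering it now.

Scaled: 0.101 m / 0.75 = 0.1347, 0.1 m / 0.75 = 0.1333, 0.005 rad / 3.1416 = 0.0016.

move_arm --pt "0 0 0.0016 -0.0005 0.0013 0.04 0.005" --pt "0 0 0.0016 -0.0005 0.0013 0.0733 0.005" --pt "0 0 0.0016 -0.0005 0.0013 0.0933 0.005" --pt "0 0 0.0016 -0.0005 0.0013 0.1067 0.005" --pt "0 0 0.0016 -0.0005 0.0013 0.12 0.005" --pt "0 0 0.0016 -0.0005 0.0013 0.128 0.005" --pt "0 0 0.0016 -0.0005 0.0013 0.1333 0.005" --pt "0 0 0.0016 -0.0005 0.0013 0.1347 0.005"

```text
clock: 5.82
eef_pos: [621.8, -15.2, 28.0]
tcp_rot: [3.142, 0.0, 0.856]
contact_force: [0.2, 0.1, -0.6]
opening: 0.143
grasp_force: 33.2
```

```bash
python3 go.py h3 27
```

```text
h3 27.0 rot [0.    0.    0.001] alt [-0.    0.   -3.14] shift [-0.0003  0.0003  0.001 ]
t 5.825 pos [621.8 -15.2  28. ] rot [3.142 0.    0.856] q [-0.03  0.59  1.77 -0.    0.77  0.69] op 12.2
```

Scaled: -0.1 m / 0.75 = -0.1333, 0.001 m / 0.75 = 0.0013.

move_arm --pt "0 0 0 0 0 0.0013 0.005" --pt "0 0 0 0 0 0.0013 0.03" --pt "0 0 0 0 0 0.0013 0.03" --pt "0 0 0 0 0 0 0.03" --pt "0 0 0 0 0 -0.0267 0.03" --pt "0 0 0 0 0 -0.0667 0.03" --pt "0 0 0 0 0 -0.1333 0.03" --pt "0 0 0 0 0 -0.1333 0.03"

```text
clock: 6.82
eef_pos: [625.0, -15.2, 133.6]
tcp_rot: [3.135, -0.005, 0.856]
contact_force: [-0.6, -0.1, -0.2]
opening: 0.353
grasp_force: 0.0
```

```bash
python3 go.py s2 120; python3 - <<'E'
from rig import *
import cv2
p,d=grab_frame("wrist");cv2.imwrite("pics/w3.png",p[:,:,::-1])
E
```

```text
s2 120.0 rot [ 0.007 -0.004 -0.28 ] alt [-0.006 -0.011  2.861] shift [ 0.1495 -0.3749  0.012 ]
t 6.825 pos [625.  -15.2 133.6] rot [ 3.135 -0.005  0.856] q [-0.03  0.45  1.72  0.    0.96  0.69] op 30.2
```

View pics/w3.png

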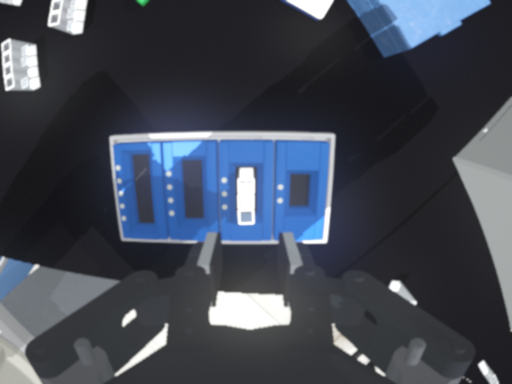

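Strip_3 stands in its slot at (245,195). Going for strip_2.

Scaled: -0.3749 m / 0.75 = -0.4999, 0.1495 m / 0.75 = 0.1993, -0.28 rad / 3.1416 = -0.0891.

move_arm --pt "0 0 -0.0446 0.0299 -0.0749 0.0067 0.032" --pt "0 0 -0.0891 0.1993 -0.4999 0.0133 0.032" --pt "0 0 -0.0891 0.1993 -0.4999 0.0133 0.032" --pt "0 0 -0.0891 0.1993 -0.4999 0.0133 0.032" --pt "0 0 -0.0891 0.1993 -0.4999 0.0133 0.032" --pt "0 0 -0.0891 0.1993 -0.4999 0.0133 0.032" --pt "0 0 -0.0891 0.1993 -0.4999 0.0133 0.032" --pt "0 0 -0.0891 0.1993 -0.4999 0.0133 0.032"

```text
clock: 7.88
eef_pos: [435.2, 344.9, 117.5]
tcp_rot: [-3.141, 0.001, 1.139]
contact_force: [0.1, 0.3, 0.4]
opening: 0.377
grasp_force: 0.0
```

```bash
python3 go.py s2 20
```

```text
s2 20.0 rot [-0.001  0.001  0.003] alt [-1.000e-03 -1.000e-03 -3.139e+00] shift [0.0008 0.005  0.0975]
t 7.875 pos [435.2 344.9 117.5] rot [-3.141e+00  1.000e-03  1.139e+00] q [0.67 0.38 1.88 0.   0.88 1.1 ] op 32.2
```

Scaled: 0.097 m / 0.75 = 0.1293, 0.004 m / 0.75 = 0.0053, 0.002 rad / 3.1416 = 0.0006.

move_arm --pt "0 0 0.0006 0.0013 0.0053 0 0.032" --pt "0 0 0.0006 0.0013 0.0053 0.04 0.032" --pt "0 0 0.0006 0.0013 0.0053 0.08 0.032" --pt "0 0 0.0006 0.0013 0.0053 0.1133 0.032" --pt "0 0 0.0006 0.0013 0.0053 0.1293 0.032" --pt "0 0 0.0006 0.0013 0.0053 0.1293 0.005" --pt "0 0 0.0006 0.0013 0.0053 0.1293 0.005" --pt "0 0 0.0006 0.0013 0.0053 0.1293 0.005"

```text
clock: 8.88
eef_pos: [441.4, 343.1, 22.0]
tcp_rot: [3.141, -0.001, 1.134]
contact_force: [-0.6, -0.2, -0.5]
opening: 0.134
grasp_force: 35.1
```

```bash
python3 go.py s2 20; python3 go.py h2 130
```

```text
s2 20.0 rot [ 0.001 -0.001 -0.003] alt [-2.000e-03 -1.000e-03  3.139e+00] shift [-0.0003 -0.0014  0.002 ]
t 8.875 pos [441.4 343.1  22. ] rot [ 3.141e+00 -1.000e-03  1.134e+00] q [0.66 0.53 1.92 0.   0.69 1.1 ] op 11.5
h2 130.0 rot [ 0.001 -0.002  0.279] alt [ 2.000e-03  1.000e-03 -2.862e+00] shift [-0.2622  0.3635 -0.1081]
t 8.875 pos [441.4 343.1  22. ] rot [ 3.141e+00 -1.000e-03  1.134e+00] q [0.66 0.53 1.92 0.   0.69 1.1 ] op 11.5
```

Scaled: 0.2 m / 0.75 = 0.2667, 0.164 m / 0.75 = 0.2187, 0.16 rad / 3.1416 = 0.0509.

move_arm --pt "0 0 0 0 0 -0.04 0.005" --pt "0 0 0 0 0 -0.1 0.005" --pt "0 0 0.0048 -0.0173 0.024 -0.14 0.005" --pt "0 0 0.0127 -0.052 0.0733 -0.144 0.005" --pt "0 0 0.0223 -0.088 0.1213 -0.144 0.005" --pt "0 0 0.0318 -0.1227 0.1693 -0.144 0.005" --pt "0 0 0.0414 -0.1573 0.2187 -0.144 0.005" --pt "0 0 0.0509 -0.192 0.2667 -0.144 0.005"

```text
clock: 9.88
eef_pos: [561.9, 126.5, 129.9]
tcp_rot: [3.141, -0.001, 0.973]
contact_force: [-0.3, 0.4, -0.5]
opening: 0.14
grasp_force: 35.1
```

```bash
python3 go.py h2 130
```

```text
h2 130.0 rot [ 0.001 -0.001  0.119] alt [ 2.000e-03  1.000e-03 -3.023e+00] shift [-8.960e-02  1.791e-01 -1.000e-04]
t 9.875 pos [561.9 126.5 129.9] rot [ 3.141e+00 -1.000e-03  9.730e-01] q [0.22 0.39 1.83 0.   0.92 0.82] op 11.9
```

Scaled: 0.1791 m / 0.75 = 0.2388, 0.14 m / 0.75 = 0.1867, 0.119 rad / 3.1416 = 0.0379.

move_arm --pt "0 0 0.008 -0.024 0.048 0 0.005" --pt "0 0 0.0159 -0.048 0.096 0 0.005" --pt "0 0 0.0239 -0.072 0.144 0 0.005" --pt "0 0 0.0318 -0.0933 0.1867 0 0.005" --pt "0 0 0.0366 -0.1093 0.22 0 0.005" --pt "0 0 0.0379 -0.1195 0.2388 0 0.005" --pt "0 0 0.0379 -0.1195 0.2388 0 0.005" --pt "0 0 0.0379 -0.1195 0.2388 0 0.005"

```text
clock: 10.88
eef_pos: [658.2, -46.2, 128.9]
tcp_rot: [-3.141, 0.0, 0.855]
contact_force: [-0.3, -0.0, -0.1]
opening: 0.137
grasp_force: 35.2
```

```bash
python3 go.py h2 28
```

```text
h2 28.0 rot [-0.001  0.     0.001] alt [-0.000e+00 -1.000e-03 -3.141e+00] shift [-0.0008  0.0025  0.1009]
t 10.875 pos [658.2 -46.2 128.9] rot [-3.141  0.     0.855] q [-0.07  0.51  1.64  0.    1.    0.64] op 11.7
```

Scaled: 0.1 m / 0.75 = 0.1333, 0.07 m / 0.75 = 0.0933.

move_arm --pt "0 0 0 -0.0005 0.0016 0.04 0.005" --pt "0 0 0 -0.0005 0.0016 0.0733 0.005" --pt "0 0 0 -0.0005 0.0016 0.0933 0.005" --pt "0 0 0 -0.0005 0.0016 0.1067 0.005" --pt "0 0 0 -0.0005 0.0016 0.12 0.005" --pt "0 0 0 -0.0005 0.0016 0.128 0.005" --pt "0 0 0 -0.0005 0.0016 0.1333 0.005" --pt "0 0 0 -0.0005 0.0016 0.1333 0.005"

```text
clock: 11.88
eef_pos: [659.4, -48.3, 29.0]
tcp_rot: [-3.142, 0.0, 0.855]
contact_force: [-0.2, -0.2, 0.5]
opening: 0.136
grasp_force: 35.2
```

```bash
python3 go.py h2 28
```

```text
h2 28.0 rot [-0.  0.  0.] alt [-0.    -0.    -3.141] shift [-0.      0.0002  0.001 ]
t 11.875 pos [659.4 -48.3  29. ] rot [-3.142  0.     0.855] q [-0.08  0.64  1.68  0.    0.82  0.64] op 11.6
```

move_arm --pt "0 0 0 0 0 0.0013 0.005" --pt "0 0 0 0 0 0.0013 0.03" --pt "0 0 0 0 0 0.0013 0.03" --pt "0 0 0 0 0 0 0.03" --pt "0 0 0 0 0 -0.0267 0.03" --pt "0 0 0 0 0 -0.08 0.03" --pt "0 0 0 0 0 -0.1333 0.03" --pt "0 0 0 0 0 -0.1333 0.03"

```text
clock: 12.88
eef_pos: [662.2, -48.4, 134.3]
tcp_rot: [3.135, -0.005, 0.855]
contact_force: [-0.2, 1.6, -0.1]
opening: 0.354
grasp_force: 0.0
```

```bash
python3 go.py s4 120
```

```text
s4 120.0 rot [ 0.006 -0.004 -0.114] alt [-0.006 -0.01   3.028] shift [ 0.1369 -0.2866  0.0132]
t 12.875 pos [662.2 -48.4 134.3] rot [ 3.135 -0.005  0.855] q [-0.08  0.51  1.63  0.    1.    0.64] op 30.2
```

Scaled: -0.2845 m / 0.75 = -0.3793, 0.1387 m / 0.75 = 0.1849, -0.114 rad / 3.1416 = -0.0363.

move_arm --pt "0 0 -0.0064 0.0267 -0.0547 0 0.032" --pt "0 0 -0.0191 0.0613 -0.1267 0.012 0.032" --pt "0 0 -0.0318 0.096 -0.1973 0.012 0.032" --pt "0 0 -0.0363 0.1307 -0.2667 0.012 0.032" --pt "0 0 -0.0363 0.16 -0.3267 0.012 0.032" --pt "0 0 -0.0363 0.1849 -0.3793 0.012 0.032" --pt "0 0 -0.0363 0.1849 -0.3793 0.012 0.032" --pt "0 0 -0.0363 0.1849 -0.3793 0.012 0.032"

```text
clock: 13.88
eef_pos: [535.8, 242.9, 120.1]
tcp_rot: [3.141, 0.0, 0.97]
contact_force: [-0.6, -0.3, -0.4]
opening: 0.372
grasp_force: 0.0
```

```bash
python3 go.py s4 20;python3 - <<'E'
from rig import *
import cv2
p,d=grab_frame("wrist");cv2.imwrite("pics/w4.png",p[:,:,::-1])
E
```

```text
s4 20.0 rot [0.    0.    0.001] alt [-0.     0.    -3.141] shift [0.0002 0.     0.1001]
t 13.875 pos [535.8 242.9 120.1] rot [3.141 0.    0.97 ] q [ 0.42  0.42  1.81 -0.    0.91  1.02] op 31.8
```

View pics/w4.png

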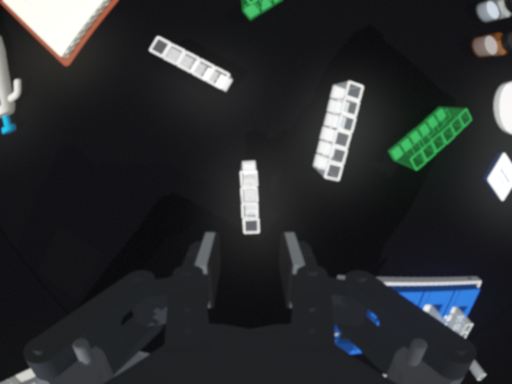

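The four-cell strip (249,196) is centred, and the six-cell (340,130) is clear of the fingers.

Scaled: 0.099 m / 0.75 = 0.132, 0.098 m / 0.75 = 0.1307.

move_arm --pt "0 0 0 0 0 0.04 0.032" --pt "0 0 0 0 0 0.08 0.032" --pt "0 0 0 0 0 0.1133 0.032" --pt "0 0 0 0 0 0.1307 0.032" --pt "0 0 0 0 0 0.132 0.032" --pt "0 0 0 0 0 0.132 0.005" --pt "0 0 0 0 0 0.132 0.005" --pt "0 0 0 0 0 0.132 0.005"

```text
clock: 14.92
eef_pos: [536.4, 243.4, 21.9]
tcp_rot: [3.141, -0.001, 0.969]
contact_force: [0.4, -0.5, 3.7]
opening: 0.149
grasp_force: 32.5
```

```bash
python3 go.py h4 130
```

```text
h4 130.0 rot [ 0.001 -0.001  0.115] alt [ 2.000e-03  1.000e-03 -3.027e+00] shift [-0.1593  0.1675 -0.1081]
t 14.925 pos [536.4 243.4  21.9] rot [ 3.141e+00 -1.000e-03  9.690e-01] q [ 0.42  0.57  1.85 -0.    0.72  1.03] op 12.7
```

Scaled: 0.1675 m / 0.75 = 0.2233, -0.1593 m / 0.75 = -0.2124, 0.115 rad / 3.1416 = 0.0366.

move_arm --pt "0 0 0 0 0 -0.04 0.005" --pt "0 0 0 0 0 -0.1 0.005" --pt "0 0 0.0064 -0.0267 0.028 -0.14 0.005" --pt "0 0 0.0159 -0.0667 0.0707 -0.144 0.005" --pt "0 0 0.0255 -0.1107 0.116 -0.144 0.005" --pt "0 0 0.0318 -0.1547 0.1627 -0.144 0.005" --pt "0 0 0.035 -0.1893 0.1987 -0.144 0.005" --pt "0 0 0.0366 -0.2124 0.2233 -0.144 0.005"

```text
clock: 15.92
eef_pos: [583.9, 15.3, 129.4]
tcp_rot: [3.141, -0.0, 0.853]
contact_force: [-0.4, 0.7, 0.1]
opening: 0.143
grasp_force: 32.0
```

move_arm --pt "0 0 0 0 0 0 0.005" --pt "0 0 0 0 0 0 0.005" --pt "0 0 0 0 0 0 0.005"

```text
clock: 16.3
eef_pos: [583.5, 17.9, 129.1]
tcp_rot: [-3.141, -0.0, 0.855]
contact_force: [-0.5, 0.5, -0.4]
opening: 0.148
grasp_force: 32.0
```

```bash
python3 go.py h4 28
```

```text
h4 28.0 rot [-0. -0.  0.] alt [ 0.    -0.    -3.141] shift [-1.000e-04  1.100e-03  1.011e-01]
t 16.3 pos [583.5  17.9 129.1] rot [-3.141 -0.     0.855] q [0.03 0.41 1.81 0.   0.93 0.74] op 12.6
```

Scaled: 0.1 m / 0.75 = 0.1333, 0.03 m / 0.75 = 0.04.

move_arm --pt "0 0 0 0 0.0011 0.04 0.005" --pt "0 0 0 0 0.0011 0.0733 0.005" --pt "0 0 0 0 0.0011 0.0933 0.005" --pt "0 0 0 0 0.0011 0.1067 0.005" --pt "0 0 0 0 0.0011 0.12 0.005" --pt "0 0 0 0 0.0011 0.128 0.005" --pt "0 0 0 0 0.0011 0.1333 0.005" --pt "0 0 0 0 0.0011 0.1333 0.005"

```text
clock: 17.3
eef_pos: [584.3, 16.4, 29.0]
tcp_rot: [-3.142, 0.0, 0.854]
contact_force: [0.3, 0.4, 0.3]
opening: 0.143
grasp_force: 32.0
```

```bash
python3 go.py h4 28
```

```text
h4 28.0 rot [-0.     0.    -0.001] alt [0.    0.    3.141] shift [ 0.0005 -0.0006  0.001 ]
t 17.3 pos [584.3  16.4  29. ] rot [-3.142  0.     0.854] q [0.03 0.55 1.86 0.   0.73 0.74] op 12.2
```

Scaled: -0.1 m / 0.75 = -0.1333, 0.001 m / 0.75 = 0.0013.

move_arm --pt "0 0 0 0 0 0.0013 0.005" --pt "0 0 0 0 0 0.0013 0.03" --pt "0 0 0 0 0 0.0013 0.03" --pt "0 0 0 0 0 0 0.03" --pt "0 0 0 0 0 -0.0267 0.03" --pt "0 0 0 0 0 -0.08 0.03" --pt "0 0 0 0 0 -0.12 0.03" --pt "0 0 0 0 0 -0.1333 0.03"

```text
clock: 18.3
eef_pos: [585.3, 16.5, 130.9]
tcp_rot: [3.139, -0.002, 0.854]
contact_force: [-0.0, -0.3, -0.2]
opening: 0.35
grasp_force: 0.0
```

move_arm --pt "0 0 0 0 0 0 0.03" --pt "0 0 0 0 0 0 0.03"

```text
clock: 18.55
eef_pos: [583.4, 16.5, 127.7]
tcp_rot: [-3.14, 0.001, 0.854]
contact_force: [0.9, 0.5, -0.4]
opening: 0.353
grasp_force: 0.0
```

```bash
python3 go.py s5 120
```

```text
s5 120.0 rot [-0.002  0.    -1.145] alt [0.    0.002 1.997] shift [ 0.2413 -0.2414  0.0077]
t 18.55 pos [583.4  16.5 127.7] rot [-3.14e+00  1.00e-03  8.54e-01] q [0.03 0.41 1.81 0.   0.92 0.74] op 30.1
```

Scaled: -0.2414 m / 0.75 = -0.3219, 0.2413 m / 0.75 = 0.3217, -1.145 rad / 3.1416 = -0.3645.

move_arm --pt "0 0 -0.0477 0.04 -0.04 0 0.032" --pt "0 0 -0.1019 0.0867 -0.0867 0.0067 0.032" --pt "0 0 -0.156 0.1333 -0.1333 0.0107 0.032" --pt "0 0 -0.2101 0.1867 -0.1867 0.0107 0.032" --pt "0 0 -0.2642 0.24 -0.24 0.0107 0.032" --pt "0 0 -0.3183 0.2867 -0.2867 0.0107 0.032" --pt "0 0 -0.3645 0.3217 -0.3219 0.0107 0.032" --pt "0 0 -0.3645 0.3217 -0.3219 0.0107 0.032"

```text
clock: 19.55
eef_pos: [559.8, 359.2, 119.3]
tcp_rot: [-3.14, -0.0, 2.003]
contact_force: [-0.6, -0.4, -0.5]
opening: 0.375
grasp_force: 0.0
```

move_arm --pt "0 0 0 0 0 0 0.032" --pt "0 0 0 0 0 0 0.032"

```text
clock: 19.8
eef_pos: [560.8, 355.6, 120.5]
tcp_rot: [-3.14, 0.0, 1.997]
contact_force: [0.2, -0.0, 0.3]
opening: 0.376
grasp_force: 0.0
```

```bash
python3 go.py s5 21;python3 - <<'E'
from rig import *
import cv2
p,d=grab_frame("wrist");cv2.imwrite("pics/w5.png",p[:,:,::-1])
E
```

```text
s5 21.0 rot [-0.001  0.    -0.002] alt [1.00e-03 2.00e-03 3.14e+00] shift [ 0.0016 -0.0001  0.0995]
t 19.8 pos [560.8 355.6 120.5] rot [-3.14   0.     1.997] q [ 0.56  0.53  1.63 -0.    0.99  0.14] op 32.1
```

View pics/w5.png

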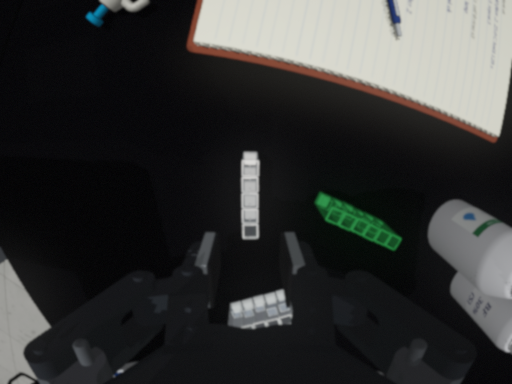

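The five-cell strip (250,195) is centred. I'll descend and grip.

Scaled: 0.099 m / 0.75 = 0.132, 0.001 m / 0.75 = 0.0013.

move_arm --pt "0 0 0 0.0013 0 0.04 0.032" --pt "0 0 0 0.0013 0 0.08 0.032" --pt "0 0 0 0.0013 0 0.1133 0.032" --pt "0 0 0 0.0013 0 0.1307 0.032" --pt "0 0 0 0.0013 0 0.132 0.032" --pt "0 0 0 0.0013 0 0.132 0.005" --pt "0 0 0 0.0013 0 0.132 0.005" --pt "0 0 0 0.0013 0 0.132 0.005"

```text
clock: 20.85
eef_pos: [561.1, 358.3, 23.0]
tcp_rot: [3.14, -0.0, 1.999]
contact_force: [-0.8, 0.1, 3.6]
opening: 0.142
grasp_force: 36.4
```

```bash
python3 go.py h5 130
```

```text
h5 130.0 rot [ 1.000e-03 -1.000e-03  1.144e+00] alt [ 1.000e-03  1.000e-03 -1.997e+00] shift [-0.2743 -0.141  -0.1072]
t 20.85 pos [561.1 358.3  23. ] rot [ 3.14  -0.     1.999] q [ 0.57  0.65  1.67 -0.    0.82  0.14] op 12.2
```

Scaled: -0.208 m / 0.75 = -0.2773, -0.17 m / 0.75 = -0.2267, 0.9 rad / 3.1416 = 0.2865.

move_arm --pt "0 0 0 0 0 -0.04 0.005" --pt "0 0 0 0 0 -0.1 0.005" --pt "0 0 0.0318 -0.0267 -0.0133 -0.14 0.005" --pt "0 0 0.0828 -0.0707 -0.036 -0.1427 0.005" --pt "0 0 0.1337 -0.12 -0.0613 -0.1427 0.005" --pt "0 0 0.1846 -0.1733 -0.0893 -0.1427 0.005" --pt "0 0 0.2355 -0.2267 -0.116 -0.1427 0.005" --pt "0 0 0.2865 -0.2773 -0.1427 -0.1427 0.005"

```text
clock: 21.85
eef_pos: [549.4, 122.9, 129.5]
tcp_rot: [3.141, -0.0, 1.094]
contact_force: [0.4, 0.3, 0.3]
opening: 0.143
grasp_force: 35.9
```

```bash
python3 go.py h5 130
```

```text
h5 130.0 rot [ 0.001 -0.001  0.239] alt [ 1.000e-03  1.000e-03 -2.902e+00] shift [-0.066   0.0309 -0.0006]
t 21.85 pos [549.4 122.9 129.5] rot [ 3.141 -0.     1.094] q [ 0.22  0.38  1.86 -0.    0.91  0.69] op 12.2
```

Scaled: -0.066 m / 0.75 = -0.088, 0.0309 m / 0.75 = 0.0412, 0.239 rad / 3.1416 = 0.0761.

move_arm --pt "0 0 0.0382 -0.04 0.0187 0 0.005" --pt "0 0 0.0637 -0.0707 0.0333 0 0.005" --pt "0 0 0.0761 -0.088 0.0412 0 0.005" --pt "0 0 0.0761 -0.088 0.0412 0 0.005" --pt "0 0 0.0761 -0.088 0.0412 0 0.005" --pt "0 0 0.0761 -0.088 0.0412 0 0.005"

```text
clock: 22.6
eef_pos: [547.0, 52.3, 129.0]
tcp_rot: [-3.142, -0.0, 0.861]
contact_force: [-0.9, 0.2, -1.1]
opening: 0.148
grasp_force: 35.9
```

```bash
python3 go.py h5 29
```

```text
h5 29.0 rot [-0.    -0.     0.007] alt [ 0.    -0.    -3.135] shift [-0.002  0.001  0.1  ]
t 22.6 pos [547.   52.3 129. ] rot [-3.142 -0.     0.861] q [0.09 0.36 1.89 0.   0.9  0.8 ] op 12.6
```

Scaled: 0.099 m / 0.75 = 0.132, 0.09 m / 0.75 = 0.12, 0.005 rad / 3.1416 = 0.0016.

move_arm --pt "0 0 0.0016 -0.0016 0.0009 0.04 0.005" --pt "0 0 0.0016 -0.0016 0.0009 0.0733 0.005" --pt "0 0 0.0016 -0.0016 0.0009 0.0933 0.005" --pt "0 0 0.0016 -0.0016 0.0009 0.1067 0.005" --pt "0 0 0.0016 -0.0016 0.0009 0.12 0.005" --pt "0 0 0.0016 -0.0016 0.0009 0.1267 0.005" --pt "0 0 0.0016 -0.0016 0.0009 0.132 0.005" --pt "0 0 0.0016 -0.0016 0.0009 0.132 0.005"

```text
clock: 23.6
eef_pos: [546.7, 50.0, 30.0]
tcp_rot: [-3.142, 0.0, 0.855]
contact_force: [0.8, 0.2, 0.5]
opening: 0.14
grasp_force: 35.9
```

```bash
python3 go.py h5 29
```

```text
h5 29.0 rot [-0.  0.  0.] alt [-0.    -0.    -3.141] shift [-0.0001 -0.0002  0.001 ]
t 23.6 pos [546.7  50.   30. ] rot [-3.142  0.     0.855] q [0.09 0.51 1.94 0.   0.7  0.8 ] op 12.0
```

Scaled: -0.14 m / 0.75 = -0.1867, 0.001 m / 0.75 = 0.0013.

move_arm --pt "0 0 0 0 0 0.0013 0.005" --pt "0 0 0 0 0 0.0013 0.03" --pt "0 0 0 0 0 0.0013 0.03" --pt "0 0 0 0 0 0 0.03" --pt "0 0 0 0 0 -0.0267 0.03" --pt "0 0 0 0 0 -0.08 0.03" --pt "0 0 0 0 0 -0.1333 0.03" --pt "0 0 0 0 0 -0.1867 0.03"

```text
clock: 24.6
eef_pos: [546.6, 50.1, 171.4]
tcp_rot: [3.142, -0.0, 0.855]
contact_force: [-0.3, -0.3, 0.6]
opening: 0.354
grasp_force: 0.0
```

Scaled: -0.15 m / 0.75 = -0.2, -0.04 m / 0.75 = -0.0533.

move_arm --pt "0 0 0 -0.2 0 -0.0533 0.03" --pt "0 0 0 -0.2 0 -0.0533 0.03" --pt "0 0 0 -0.2 0 -0.0533 0.03" --pt "0 0 0 -0.2 0 -0.0533 0.03" --pt "0 0 0 -0.2 0 -0.0533 0.03"

```text
clock: 25.22
eef_pos: [448.8, -62.9, 210.1]
tcp_rot: [3.141, -0.001, 0.854]
contact_force: [0.7, 0.0, -0.0]
opening: 0.346
grasp_force: 0.0
```

```bash
python3 - <<'E'
from rig import *
from h import *
p,d=grab_frame("wrist");a=p
s,ds=grab_frame("scene");t,dt=grab_frame("top")
for n,q,dd in(("scene",s,ds),("top",t,dt)):
    c=camera_params(n);P=pts(q,dd,c["camera_matrix"],c["world_from_camera"]);qq=q.astype(int)
    for nm,(x,y) in dict(h2=(659.6,-48.4),h3=(621.9,-15.6),h4=(584.2,17.2),h5=(546.5,50.1)).items():
        m=(np.hypot(P[...,0]-x,P[...,1]-y)<22)&(P[...,2]>30)
        if m.sum()>5: print(n,nm,m.sum(),P[m].mean(0).round(1),np.percentile(P[m][:,2],95).round(1))
crop=cv2.resize(s[150:240,200:320],(800,600),interpolation=cv2.INTER_CUBIC)
cv2.imwrite("pics/end.png",cv2.resize(crop,(700,512))[:,:,::-1])
cv2.imwrite("pics/endw.png",a[:,:,::-1]); print(sensors.sense()['clock'])
E
```

```text
scene h2 62 [657.6 -45.2  45.3] 51.0
scene h3 99 [620.8 -12.5  45.4] 50.4
scene h4 136 [582.3  18.9  44.6] 50.8
scene h5 189 [544.3  52.4  42. ] 50.9
top h2 64 [659.7 -47.   42.5] 51.5
top h3 83 [622.8 -13.8  43.4] 51.6
top h4 78 [583.9  16.5  44. ] 52.3
top h5 72 [546.8  50.   44.5] 51.6
25.375
```

View pics/end.png

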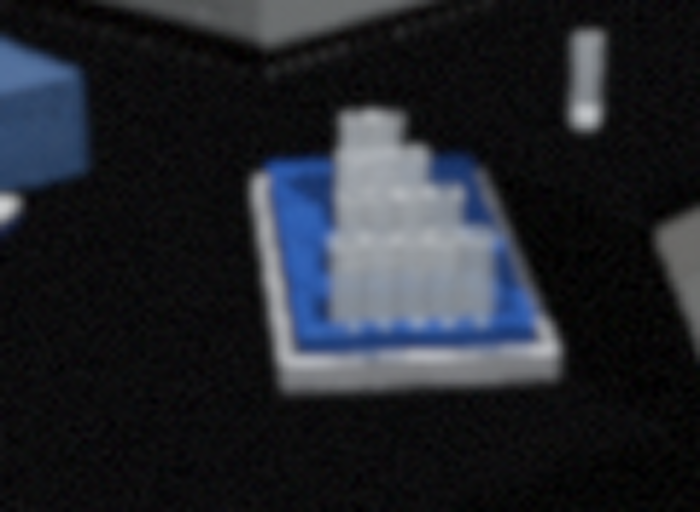

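View pics/endw.png

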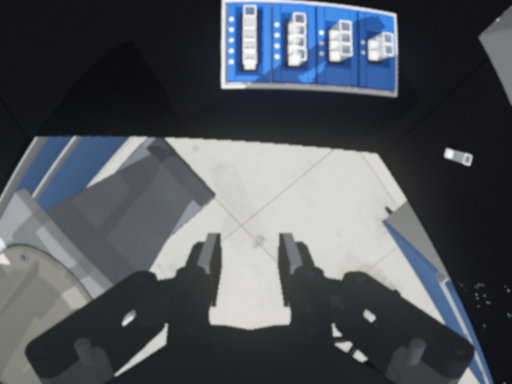

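All four strips stand upright in their matching slots. Their tops are at z≈51 mm, which is 45 mm plus the 6 mm floor. The single cuvette at (458,157) is untouched.

```bash
python3 -c "
from rig import order;print(order.sign_off())"
```

```text
the job is handed in; nothing more can be done
None
```

I stood strips 2, 3, 4 and 5 upright and fully down in their matching slots, left the single cuvette and the six-cell strip where they were, and handed the job in at about 25 s of the 93 s allowed.

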